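# Hold a sample tube slanted over the light pad

### The job

Check the tall sample tube for cracks: first press the lamp's pedal all the way down to its stop and let it come back up, then draw the tall capped tube out of the rack and hold it over the middle of the light pad, cap end up, slanted about 45 degrees, with its lower end about 10 cm above the pad. Finish while still holding it there, raised and still; leave the two short tubes, the bottle and the tip box where they are.

Things in the scene. Friction and masses are not known exactly. Their poses are not given: they have to be found in the camera images.
- tall_tube_center (a point): centre (half-way up) of the tall tube: a loose plastic tube with a screw cap, 116 mm long overall, body 29 mm wide with a tapered foot, cap 35 mm wide and 20 mm high, about 60 g. It stands upright in one of the rack's three wells (any), its foot 15 mm, centre 73 mm and top 131 mm above the bench. Its z axis runs from foot to cap.
- tall_tube_foot (a point): middle of the tall tube's foot (its lower end face, 12 mm wide), 58 mm from its centre along its -z
- tall_tube: the tall tube itself; origin at the middle of its foot, z axis along the tube towards the cap
- rack: fixed white plastic block, 80 x 250 mm and 60 mm high, origin at the centre of its underside; three round wells 32 mm wide and 45 mm deep along its y axis at -80, 0 and +80 mm
- short_tube_a_center (a point): centre of a short capped tube standing in another well of the rack: same diameters, 80 mm long, its top 95 mm above the bench (35 mm above the rack). Bystander.
- short_tube_b_center (a point): centre of the second short capped tube, same as the first, in the remaining well. Bystander.
- light_pad_top (a point): centre of the top face of the light pad: a flat fixed inspection lamp, 170 x 170 mm, 19 mm high, grey frame with a white panel, lying on the bench at one side of the rack (left or right); z axis up
- pedal (a joint): angle of the pedal plate, rad: 0 when up (sprung), 0.28 at its stop (plate level). Spring: at the press point about 4 N starts it and 8 N holds it at the stop; it springs back by itself when let go.
- pedal_press (a point): where to press, on top of the pedal plate on its centre line, 30 mm from its free edge: 49 mm above the bench when up, 26 mm when at its stop (it moves about 4 mm away from the hinge on the way). x axis level, from free edge to hinge
- reagent_bottle_center (a point): centre (half-way up) of a closed amber bottle, 60 mm wide, 115 mm high, standing beyond the rack. Bystander.
- tip_box_center (a point): centre of a closed grey plastic box, 85 x 120 mm, 55 mm high, standing beyond the rack. Bystander.
- pedal_hinge (a point): centre of the pedal's hinge, 22 mm above the bench. Pedal: dark steel base 135 x 90 mm fixed on the bench on the side of the rack away from the light pad, with a ribbed metal plate 115 x 70 x 8 mm that slopes up from the hinge at its far end to its free edge on the robot's side
Things that resemble listed ones, but are neither listed nor needed, are in the scene too. What is shaped like the part that bears pedal but blue is not meant.

How it is judged:
By the outcome, as a careful person would: the job done as asked, in the order asked, and still so for the second after the job is handed in, while the arm keeps its last pose, push and grip.
It also fails if it takes over 51 s, if anything falls off the work surface, if the arm or the gripper's body presses on something with over 40 N, if the wrist force passes 120 N, or if a joint passes its speed limit or range.

### The arm

A 7-joint arm with a two-finger parallel gripper is mounted at the origin on the work surface. World frame = base frame: x ahead of the robot, y to its left, z up, the work surface at z = 0. Lengths are in m, angles in degrees, forces in N, time in s.
With the tool pointing down it reaches from about 0.425 to 0.875 m from the base axis. Payload 4.7 kg.
Tool frame: the origin (TCP) lies at the very end of the fingers, on their centre line; the grasp point (between the pads) lies 19 mm behind it; z points along the fingers, y is the line along which they close (so a half turn about z gives the same grasp; the last joint's range is limited). The gripper opens to 87 mm and grips with 3 to 60 N. Pads are 19 mm wide; open, the fingers measure 117 mm over their backs; the gripper's body (75 mm by 190 mm) begins 51 mm behind the grasp point.
Start: joints at [74.719, 18.392, -4.016, 83.108, 1.295, 78.541, -3.26], TCP at [0.18, -0.625, 0.223] pointing down, gripper open.
Joint ranges: [-163.93, 163.93], [-17.29, 119.83], [-79.2, 71.16], [3.27, 140.29], [-89.18, 269.18], [5.43, 117.66], [-154.24, 154.24]. Speed limits (degrees/s): [147.25, 147.25, 180, 180, 180, 180, 180].

### API

Orientations are given as [roll, pitch, yaw] about the fixed x, y, z axes, in that order (R = Rz(yaw) Ry(pitch) Rx(roll)).
In Python, from cell import get_obs, eyes, env gives the robot as it stands.
- The arm moves only by the tool servo_tool, never from a script. Its argument "series" is a list that holds one entry, the list of rows, each a list of 7 numbers: the shift along the tool's x, y, z in units of 300 mm (1.0 is 300 mm), then the turn, a rotation vector about the tool's x, y, z in units of pi rad (1.0 is pi rad), then the opening, from 0 (shut) to 1 (fully open). In form: [[[tx, ty, tz, wx, wy, wz, gripper], ...]]. A call has 1 to 12 rows; each row is the pose to reach, as a shift and turn from the pose commanded when the call began, along the tool's axes at that moment, turning the shorter way round; what a row does not reach only later rows make up. A row lasts 1/12 s, in which the tool goes at most 41.7 mm and 7.16 degrees, less where a joint would pass 70% of its speed; a pose out of reach is approached as far as the arm can. A call with a number of a shift or a turn outside -1 to 1 is refused whole. A call with a gripper value outside its range is refused whole. The fingers move at their own pace and stop on an object; "grip_force" is the grip in N (left out, the last holds). Time passes only in rows, so rows that repeat a pose let the fingers close. It gives the time, the measured TCP pose, the force, the opening and the grip force at its end, in the units of the state.
- get_obs(): the state, without advancing time (a new reading comes with each control period).
- eyes.read_camera(name): name is "side" or "top"; returns a dict with "frame" (480x640x3 uint8, red, green, blue), "depth" (480x640 float32, m along the optical axis (not along the pixel's ray), 0 where there is no reading), "fx", "fy", "cx", "cy" (pixels), "origin" and "rotation" of the camera in the world. Camera axes: x right, y down, z forward; pixel columns grow to the right and rows downward; lengths in m; the calibration is good to about 2 mm. A picture is of the moment at which its call begins.
- env.sign_off(): hands the job in; it is judged then, once.
The state is a dict: "time_s": time; "qpos": joint angles; "joint_velocities": joint speeds; "effort": joint torques, N m; "tool_pos": TCP position; "tool_rot": TCP orientation; "force": force on the tool from outside, world axes, zero at the start; "wrist_torque": the same for the moment, N m; "grip_width": finger opening in m; "grasp_force": force on a finger pad.
Only numpy, scipy, OpenCV 4.12 (cv2) and the standard library are available. Lean on these libraries where they do the work, as an engineer would, in place of code of your own. Each camera call takes 0.05 s, during which the arm holds its last target. There are 200 camera calls.

## Working session

There is one attempt and no reset: what is moved stays moved. The work goes in short steps, Python scripts to look and compute and a tool call to move; the robot and the scene stay as the last step left them, time stands still between calls to the robot, and variables do not carry over. Pictures are saved under pics/ and viewed, at most 10 in all, crops included, and the job is handed in when it is done.

Besides the shell and the picture viewer there is one more tool, called after "Request:" as name([rows], argument=value, ...), one row to a line, values as JSON. servo_tool: Moves the arm, as the interface text tells. Shifts and turns lie within -1 to 1; 1 stands for 300 mm of shift or pi rad of turn. Its arguments: {"type":"object","properties":{"series":{"type":"array"},"grip_force":{"type":"number"}},"required":["series"]}

```bash
mkdir -p pics; cat > h.py <<'E'
import numpy as np, cv2
from cell import get_obs, eyes, env
def cam(n):
    c=eyes.read_camera(n); c['R']=np.array(c['rotation']).reshape(3,3) if np.size(c['rotation'])==9 else c['rotation']; c['o']=np.array(c['origin']); return c
def ray(c,u,v): return c['R']@np.array([(u-c['cx'])/c['fx'],(v-c['cy'])/c['fy'],1.0])
def onz(c,u,v,z):
    d=ray(c,u,v); return c['o']+d*(z-c['o'][2])/d[2]
def pts(c):
    v,u=np.mgrid[0:480,0:640]; d=c['depth']
    P=np.stack([(u-c['cx'])/c['fx']*d,(v-c['cy'])/c['fy']*d,d],-1)
    return P@c['R'].T+c['o']
E
python3 - <<'E'
from h import *
for n in('top','side'):
    c=cam(n); cv2.imwrite(f'pics/{n}0.png',c['frame'][...,::-1]); print(n,c['o'],c['rotation'],c['fx'],c['fy'],c['cx'],c['cy']); np.savez(f'{n}0.npz',P=pts(c),f=c['frame'],d=c['depth'])
print(get_obs())
E
```

```text
top [0.40805281 0.07184944 1.53017486] [-172.06973118    0.55958746  -88.42840714] 566.9716261428612 566.9716261428612 320.97938947284763 243.6219587397378Traceback (most recent call last):
  File "<stdin>", line 3, in <module>
  File "h.py", line 11, in pts
    return P@c['R'].T+c['o']
           ~~~~~~~~~~^~~~~~~
ValueError: operands could not be broadcast together with shapes (480,640) (3,)
```

View pics/top0.png

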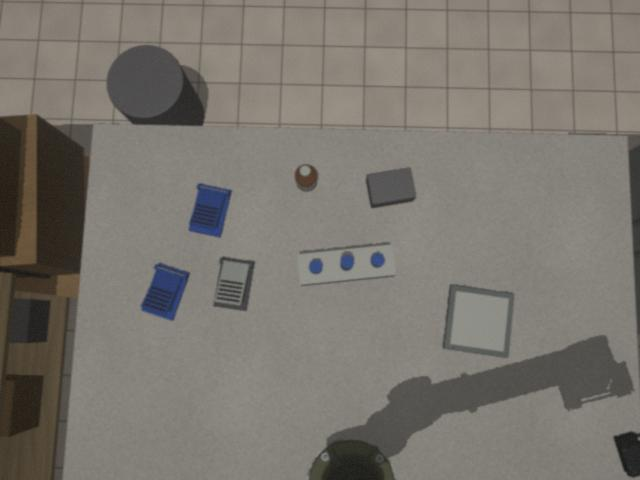

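The top view shows the rack at about (347,263) with caps at (316,266), (347,261) and (377,259). The steel pedal is at (235,283), with two blue lookalikes at (210,210) and (165,291). The light pad is at (479,321), the bottle at (306,177) and the tip box at (391,187).

```bash
sed -i "s/c\['R'\]=.*; c\['o'\]/c['R']=Rotation.from_euler('xyz',c['rotation'],degrees=True).as_matrix(); c['o']/; 1a from scipy.spatial.transform import Rotation" h.py
python3 - <<'E'
from h import *
for n in('top','side'):
    c=cam(n); cv2.imwrite(f'pics/{n}0.png',c['frame'][...,::-1]); P=pts(c); np.savez(f'{n}0.npz',P=P,f=c['frame'],d=c['depth'])
    print(n,c['o'],c['rotation'],c['fx'])
    if n=='top':
        for nm,(u,v) in dict(t1=(316,266),t2=(347,261),t3=(377,259),pad=(479,321),ped1=(232,301),ped2=(238,266),rack=(331,264),bot=(306,177),box=(391,187),bench=(400,330)).items(): print(nm,P[v-1:v+2,u-1:u+2].reshape(-1,3).mean(0).round(3))
        f=c['frame']; hsv=cv2.cvtColor(f,cv2.COLOR_RGB2HSV)
        m=cv2.inRange(hsv,(100,90,40),(130,255,255)); n_,l,s,ce=cv2.connectedComponentsWithStats(m)
        for i in range(1,n_):
            if s[i,4]>30: print('blue',s[i],ce[i].round(1))
print({k:np.round(v,3).tolist() for k,v in get_obs().items()})
E
```

```text
top [0.40805281 0.07184944 1.53017486] [-172.06973118    0.55958746  -88.42840714] 566.9716261428612
t1 [0.55  0.102 0.095]
t2 [0.561 0.025 0.13 ]
t3 [ 0.572 -0.052  0.094]
pad [ 0.423 -0.329  0.019]
ped1 [0.457 0.318 0.056]
ped2 [0.551 0.311 0.03 ]
rack [0.56  0.064 0.058]
bot [0.781 0.135 0.095]
box [ 0.77  -0.09   0.055]
bench [ 0.394 -0.124  0.   ]
blue [ 189  184   41   53 1339] [209.8 210.4]
blue [372 253  12  14 131] [377.4 259.5]
blue [341 255  13  14 145] [346.8 261.4]
blue [310 260  12  13 129] [315.4 266. ]
blue [ 142  264   46   56 1407] [165.4 291.6]
side [ 0.19257991 -0.47848812  0.65708944] [-129.45884504   -1.11835233  -35.20062002] 443.1848921002993
{'time_s': 0.15, 'qpos': [74.719, 18.429, -4.015, 83.161, 1.296, 78.542, -3.26], 'joint_velocities': [0.012, -0.098, 0.039, -0.233, 0.068, 0.076, 0.053], 'effort': [0.001, -49.18, -0.405, -31.288, -0.064, 0.04, 0.0], 'tool_pos': [0.18, -0.624, 0.222], 'tool_rot': [-179.914, 0.006, 16.091], 'force': [0.377, 0.783, -0.344], 'wrist_torque': [0.002, -0.021, 0.012], 'grasp_force': 0.0, 'grip_width': 0.087}
```

View pics/side0.png

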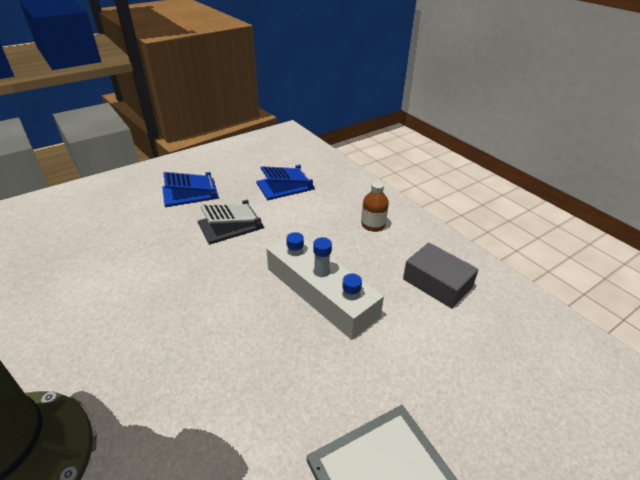

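The side view shows the tall tube standing clear in the middle well (322,255), with short tubes at (295,242) and (352,285). The steel pedal is at (230,218), with blue lookalikes at (190,187) and (285,180).

Candidates by pixel in the top view:
- **Tube:** caps at (316,266), (347,261) and (377,259). I choose (347,261), whose top is at 0.130 m; the others are at about 0.095 m.
- **Pedal:** (235,283) is steel; (210,210) and (165,291) are blue. I choose the steel one.

```bash
python3 - <<'E'
from h import *
z=np.load('top0.npz');P=z['P'];f=z['f']
hsv=cv2.cvtColor(f,cv2.COLOR_RGB2HSV)
X,Y,Z=P[...,0],P[...,1],P[...,2]
m=(abs(X-.50)<.1)&(abs(Y-.315)<.07)&(hsv[...,1]<90)&(Z>.022)
n,l,s,ce=cv2.connectedComponentsWithStats(m.astype(np.uint8)); k=1+s[1:,4].argmax(); q=P[l==k]
print(s[k]); r=cv2.minAreaRect(q[:,:2].astype(np.float32)*1000); print('pedal rect mm',r, cv2.boxPoints(r).round())
A=np.c_[q[:,:2],np.ones(len(q))]; co,res,_,_=np.linalg.lstsq(A,q[:,2],rcond=None); print('plane',co,np.degrees(np.hypot(*co[:2])),'z',q[:,2].min(),q[:,2].max())
# rack
m=(abs(X-.56)<.08)&(abs(Y-.025)<.16)&(abs(Z-.06)<.004); r=cv2.minAreaRect(P[m][:,:2].astype(np.float32)*1000); print('rack',r)
for zc,n_ in((.131,'t2'),(.095,'a')):
    m=(abs(X-.56)<.08)&(abs(Y-.025)<.13)&(abs(Z-zc)<.005); q=P[m]; print(n_,cv2.minAreaRect(q[:,:2].astype(np.float32)*1000))
m=(abs(X-.423)<.12)&(abs(Y+.329)<.12)&(abs(Z-.019)<.004); r=cv2.minAreaRect(P[m][:,:2].astype(np.float32)*1000); print('pad',r,P[m].mean(0))
a=cv2.resize(f[240:325,200:270],(400,480),interpolation=2); b=cv2.resize(np.load('side0.npz')['f'][190:320,190:300],(400,480),interpolation=2)
cv2.imwrite('pics/crop.png',np.hstack([a,b])[...,::-1])
E
```

```text
[ 214  258   39   48 1180]
pedal rect mm ((508.7060241699219, 325.5806884765625), (90.6893310546875, 117.29663848876953), 83.00535583496094) [[445. 288.]
 [561. 273.]
 [572. 363.]
 [456. 378.]]
plane [-0.2787305   0.03457415  0.17172574] 16.09247236074339 z 0.022265976405795307 0.062402786859032666
rack ((560.5834350585938, 26.140792846679688), (80.80879974365234, 250.16390991210938), 7.6871442794799805)
t2 ((559.7059326171875, 26.382728576660156), (32.71588134765625, 32.369911193847656), 2.767991542816162)
a ((560.7683715820312, 26.425804138183594), (34.23905563354492, 194.55746459960938), 7.0564117431640625)
pad ((424.5758972167969, -327.65057373046875), (171.00076293945312, 169.78274536132812), 83.34893035888672) [ 0.42412693 -0.32723736  0.0191753 ]
```

View pics/crop.png

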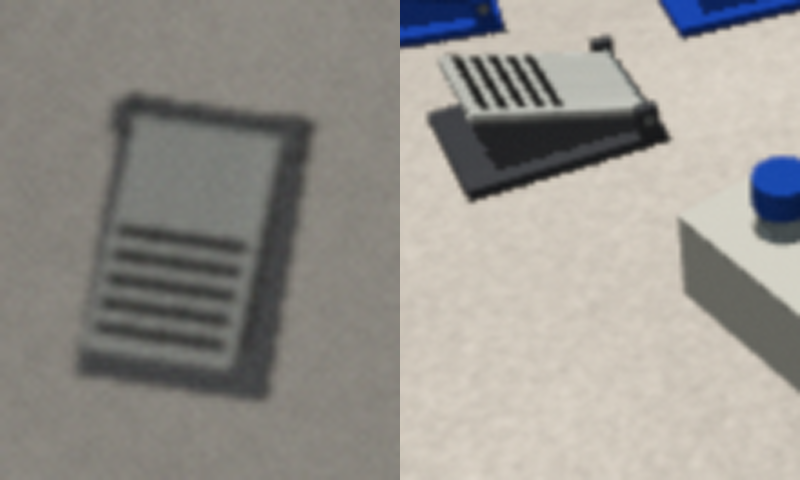

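The crop shows the light steel plate, ribs near its free edge on the robot's side, hinge at the far end. Plate corners are at about (215,301), (241,305), (223,260) and (249,264) in the full image.

```bash
python3 - <<'E'
from h import *
c=cam('top')
a,b=onz(c,214.9,301.4,.057),onz(c,241.5,305.5,.057); e,g=onz(c,223.3,260.4,.026),onz(c,249,264.4,.026)
F=(a+b)/2;H=(e+g)/2; print(F,H,np.linalg.norm(a-b),np.linalg.norm((F-H)))
d=(H-F)/np.linalg.norm(H-F); p=F+.03*d; print('press',p, 'yaw',np.degrees(np.arctan2(d[1],d[0])))
z=np.load('top0.npz');P=z['P'];f=z['f']
m=(abs(P[...,0]-p[0])<.09)&(abs(P[...,1]-p[1])<.06)&(P[...,2]>.045)&(f.max(-1)>125); q=P[m]; 
print(m.sum(),cv2.minAreaRect(q[:,:2].astype(np.float32)*1000), q[:,2].min(),q[:,2].max())
E
```

```text
[0.45017331 0.32779195 0.057     ] [0.56060154 0.31737741 0.026     ] 0.07004141785151075 0.11516881232696338
press [0.47893845 0.32507909 0.0489249 ] yaw -5.387653543648814
1 ((512.6909790039062, 293.874755859375), (0.0, 0.0), 0.0) 0.04594614726801649 0.04594614726801649
```

```bash
cat >> h.py <<'E'
def row(p,rpy,base=None):
    "row values from the present pose (or base) to pose p, rpy"
    o=get_obs(); bp,br=base or (o['tool_pos'],o['tool_rot'])
    B=Rotation.from_euler('xyz',br,degrees=True); T=Rotation.from_euler('xyz',rpy,degrees=True)
    return np.r_[B.inv().apply(np.array(p)-bp)/.3,(B.inv()*T).as_rotvec()/np.pi].round(4).tolist()
E
python3 - <<'E'
from h import *
a=([.18,-.625,.223],[180,0,16.1]); b=([.52,-.28,.223],[180,0,60]); c=([.62,.1,.223],[180,0,98]); d=([.48,.325,.12],[180,0,98])
print(row(*b,a));print(row(*c,b));print(row(*d,c))
E
```

```text
[1.4078, -0.7906, -0.0, 0.0, 0.0, -0.2439]
[1.2636, -0.3447, -0.0, -0.0, 0.0, -0.2111]
[0.8076, -0.3577, 0.3433, 0.0, 0.0, 0.0]
```

Request:
servo_tool([
  [[1.0,-0.56,0,0,0,-0.24,0.0],[1.0,-0.56,0,0,0,-0.24,0.0],[1.0,-0.56,0,0,0,-0.24,0.0],[1.0,-0.56,0,0,0,-0.24,0.0],[1.0,-0.56,0,0,0,-0.24,0.0],[1.0,-0.56,0,0,0,-0.24,0.0],[1.0,-0.56,0,0,0,-0.24,0.0],[1.0,-0.56,0,0,0,-0.24,0.0],[1.0,-0.56,0,0,0,-0.24,0.0]],
])

```text
time_s: 0.95
tool_pos: [0.4278, -0.3726, 0.2229]
tool_rot: [179.9, -0.2, 59.9]
force: [-0.1, 1.5, 1.3]
grip_width: 0.0351
grasp_force: 0.0
```

```bash
python3 - <<'E'
from h import *
print(get_obs()['qpos'],get_obs()['tool_pos'])
a=([.422,-.380,.223],[180,0,59.3]);b=([.58,-.12,.223],[180,0,80]); c=([.62,.13,.223],[180,0,98]); d=([.48,.325,.10],[180,0,98])
print(row(*b,a));print(row(*c,b));print(row(*d,c))
E
```

```text
[ 57.62686163   9.45563652 -21.32830544  94.58386729   3.26264617
  76.56496057   5.69852407] [ 0.42783716 -0.37256042  0.22290504]
[1.0141, 0.0104, 0.0, 0.0, 0.0, -0.115]
[0.8438, -0.0134, -0.0, -0.0, 0.0, -0.1]
[0.7086, -0.3717, 0.41, 0.0, 0.0, 0.0]
```

Request:
servo_tool([
  [[0.98,0.01,0,0,0,-0.115,0.0],[0.98,0.01,0,0,0,-0.115,0.0],[0.98,0.01,0,0,0,-0.115,0.0],[0.98,0.01,0,0,0,-0.115,0.0],[0.98,0.01,0,0,0,-0.115,0.0],[0.98,0.01,0,0,0,-0.115,0.0],[0.98,0.01,0,0,0,-0.115,0.0],[0.98,0.01,0,0,0,-0.115,0.0]],
])

```text
time_s: 1.62
tool_pos: [0.5779, -0.118, 0.2228]
tool_rot: [179.9, -0.4, 80.7]
force: [-0.9, 1.5, 0.6]
grip_width: 0.0001
grasp_force: 0.0
```

Request:
servo_tool([
  [[0.84,-0.01,0,0,0,-0.1,0.0],[0.84,-0.01,0,0,0,-0.1,0.0],[0.84,-0.01,0,0,0,-0.1,0.0],[0.84,-0.01,0,0,0,-0.1,0.0],[0.84,-0.01,0,0,0,-0.1,0.0],[0.84,-0.01,0,0,0,-0.1,0.0],[0.84,-0.01,0,0,0,-0.1,0.0]],
])

```text
time_s: 2.2
tool_pos: [0.6138, 0.1314, 0.2227]
tool_rot: [180.0, -0.4, 98.7]
force: [-1.7, 2.2, 0.6]
grip_width: 0.0002
grasp_force: 0.0
```

```bash
python3 - <<'E'
from h import *
o=get_obs();print(o['tool_pos'],o['tool_rot'],o['grip_width'],o['qpos'])
print(row([.478,.325,.10],[180,0,98]))
E
```

```text
[0.61383937 0.13141283 0.22271843] [179.95126467  -0.41921132  98.73155998] 0.00019162063867002738 [ 19.26672658  20.59447366 -42.83030654  85.4066529   13.67789445
  79.34460967 -15.49397734]
[0.7035, -0.3499, 0.4139, 0.0003, -0.0023, 0.0041]
```

Request:
servo_tool([
  [[0.705,-0.35,0.41,0,-0.002,0.004,0.0],[0.705,-0.35,0.41,0,-0.002,0.004,0.0],[0.705,-0.35,0.41,0,-0.002,0.004,0.0],[0.705,-0.35,0.41,0,-0.002,0.004,0.0],[0.705,-0.35,0.41,0,-0.002,0.004,0.0],[0.705,-0.35,0.41,0,-0.002,0.004,0.0],[0.705,-0.35,0.41,0,-0.002,0.004,0.0],[0.705,-0.35,0.41,0,-0.002,0.004,0.0],[0.705,-0.35,0.41,0,-0.002,0.004,0.0]],
])

```text
time_s: 2.95
tool_pos: [0.4813, 0.3148, 0.099]
tool_rot: [-179.9, 0.4, 97.4]
force: [0.4, -0.5, 0.1]
grip_width: 0.0003
grasp_force: 0.0
```

```bash
python3 - <<'E'
from h import *
o=get_obs();print(o['tool_pos'],o['tool_rot'],o['force'],o['qpos'])
for p in ([.478,.325,.054],[.477,.325,.04],[.475,.325,.024]): print(row(p,[180,0,98]))
E
```

```text
[0.48131823 0.3148258  0.09900934] [-179.94505899    0.40580292   97.40488364] [ 0.42309763 -0.50775575  0.14170949] [  3.12821086  21.09747061 -46.65700374 100.96196716  17.06015916
  65.47732152 -41.47105136]
[0.0361, -0.0065, 0.1498, -0.0003, 0.0023, -0.0033]
[0.0369, -0.0097, 0.1965, -0.0003, 0.0023, -0.0033]
[0.0381, -0.0163, 0.2498, -0.0003, 0.0023, -0.0033]
```

Request:
servo_tool([
  [[0,0,0,0,0,0,0],[0,0,0,0,0,0,0],[0,0,0,0,0,0,0]],
])

```text
time_s: 3.2
tool_pos: [0.4836, 0.3134, 0.1001]
tool_rot: [179.9, 0.4, 97.1]
force: [0.6, 0.1, -0.9]
grip_width: 0.0
grasp_force: 0.0
```

Request:
servo_tool([
  [[0.041,-0.014,0.08,0,0.002,-0.003,0],[0.041,-0.014,0.15,0,0.002,-0.003,0],[0.041,-0.016,0.17,0,0.002,-0.003,0],[0.041,-0.019,0.195,0,0.002,-0.003,0],[0.041,-0.022,0.22,0,0.002,-0.003,0],[0.041,-0.026,0.245,0,0.002,-0.003,0],[0.041,-0.026,0.25,0,0.002,-0.003,0],[0.041,-0.026,0.25,0,0.002,-0.003,0]],
])

```text
time_s: 3.87
tool_pos: [0.4733, 0.3259, 0.0264]
tool_rot: [180.0, -0.0, 97.8]
force: [-3.6, 0.4, 7.9]
grip_width: 0.0004
grasp_force: 4.0
```

```bash
python3 - <<'E'
from h import *
o=get_obs();print(o['tool_pos'],o['tool_rot'],o['force'])
E
```

```text
[0.47326978 0.3259179  0.02639336] [ 1.79952520e+02 -5.84641785e-04  9.77720493e+01] [-3.62501556  0.41126224  7.88215113]
```

Request:
servo_tool([
  [[0,0,0.008,0,0,0,0],[0,0,0.016,0,0,0,0],[0,0,0.016,0,0,0,0],[0,0,0.016,0,0,0,0]],
])

```text
time_s: 4.2
tool_pos: [0.4734, 0.3261, 0.0255]
tool_rot: [179.9, 0.1, 97.8]
force: [-11.5, -7.4, 36.3]
grip_width: 0.0006
grasp_force: 18.0
```

At the stop: force jumped to 36 N with no further travel. Releasing.

Request:
servo_tool([
  [[0,0,-0.02,0,0,0,0],[0,0,-0.06,0,0,0,0],[0,0,-0.13,0,0,0,0],[0,0,-0.25,0,0,0,0],[0,0,-0.38,0,0,0,0],[0,0,-0.5,0,0,0,0.5],[0,0,-0.58,0,0,0,1],[0,0,-0.58,0,0,0,1]],
])

```text
time_s: 4.87
tool_pos: [0.4759, 0.3271, 0.2004]
tool_rot: [179.4, -0.2, 97.7]
force: [0.2, 0.2, -0.4]
grip_width: 0.0134
grasp_force: 0.0
```

```bash
python3 - <<'E'
from h import *
o=get_obs();print(o['tool_pos'],o['tool_rot'],o['force'],o['qpos'])
c=cam('side'); P=pts(c); cv2.imwrite('pics/s1.png',c['frame'][...,::-1])
for p in ([.56,.026,.195],[.56,.026,.100]): print(row(p,[180,0,97.7]))
E
```

```text
[0.47588693 0.32714823 0.20044722] [ 1.79417456e+02 -1.66124320e-01  9.77363773e+01] [ 0.19982501  0.1896979  -0.36258526] [  4.96218081  15.42294593 -49.34459215  94.70835125  12.27563232
  74.85708466 -38.74023988]
[-1.0294, 0.1466, 0.0077, 0.0021, -0.0004, 0.0002]
[-1.0298, 0.1446, 0.3244, 0.0021, -0.0004, 0.0002]
```

View pics/s1.png

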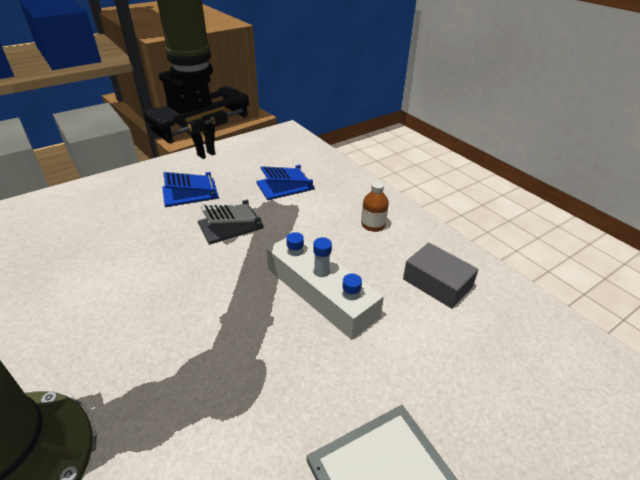

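The pedal at (230,218) is back up, and the tubes at (322,255), (295,242) and (352,285) are untouched. Next I move over the tall tube with the gripper open.

Request:
servo_tool([
  [[-0.99,0.145,0,0.002,0,0,1],[-0.99,0.145,0,0.002,0,0,1],[-0.99,0.145,0,0.002,0,0,1],[-0.99,0.145,0,0.002,0,0,1],[-0.99,0.145,0,0.002,0,0,1],[-0.99,0.145,0,0.002,0,0,1],[-0.99,0.145,0,0.002,0,0,1],[-0.99,0.145,0,0.002,0,0,1],[-0.99,0.145,0,0.002,0,0,1],[-0.99,0.145,0,0.002,0,0,1],[-0.99,0.145,0,0.002,0,0,1],[-0.99,0.145,0,0.002,0,0,1]],
])

```text
time_s: 5.92
tool_pos: [0.5556, 0.0392, 0.1934]
tool_rot: [-179.6, -0.0, 98.0]
force: [-0.1, 0.6, 0.7]
grip_width: 0.0862
grasp_force: 0.0
```

```bash
python3 - <<'E'
from h import *
o=get_obs();print(o['tool_pos'],o['tool_rot'],o['force'],o['qpos'],o['grip_width'])
for p in ([.56,.026,.195],[.56,.026,.150],[.56,.026,.098]): print(row(p,[180,0,97.7]))
c=cam('side'); cv2.imwrite('pics/s2.png',cv2.resize(c['frame'][100:340,180:460],(700,600))[...,::-1])
E
```

```text
[0.55558898 0.03924384 0.19342903] [-1.79609428e+02 -2.70902126e-02  9.79878478e+01] [-0.10347911  0.63804808  0.73304256] [ 28.84021653  11.759273   -40.09456041  97.39474401   7.79728621
  74.09021596  -4.86980154] 0.08622569462979109
[-0.0458, 0.0084, -0.0053, -0.0022, -0.0001, 0.0016]
[-0.0458, 0.0094, 0.1447, -0.0022, -0.0001, 0.0016]
[-0.0459, 0.0106, 0.318, -0.0022, -0.0001, 0.0016]
```

View pics/s2.png

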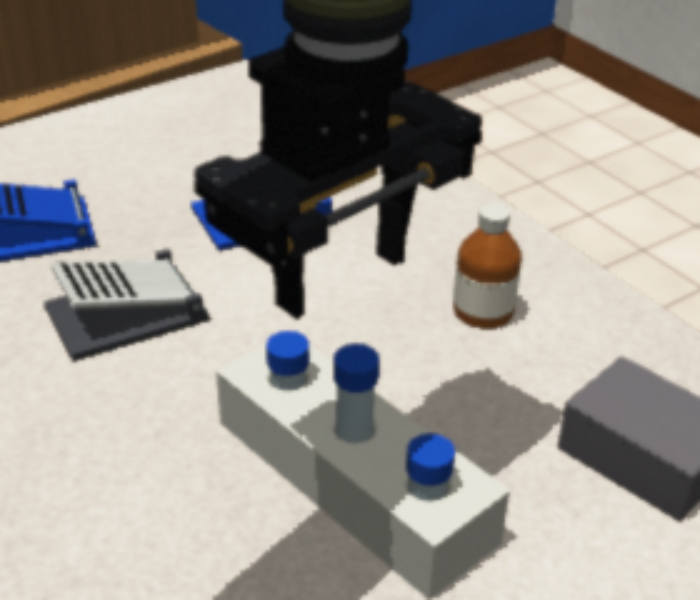

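The picture shows the open fingers at crop (290,315) and (395,260), straddling the tall tube's cap (356,368) across the rack, and the pedal plate up. Next I descend and grasp the cap.

Request:
servo_tool([
  [[-0.046,0.008,0.0,-0.002,0,0.002,1],[-0.046,0.008,0.0,-0.002,0,0.002,1],[-0.046,0.008,0.08,-0.002,0,0.002,1],[-0.046,0.01,0.16,-0.002,0,0.002,1],[-0.046,0.01,0.23,-0.002,0,0.002,1],[-0.046,0.01,0.28,-0.002,0,0.002,1],[-0.046,0.01,0.31,-0.002,0,0.002,1],[-0.046,0.01,0.31,-0.002,0,0.002,1],[-0.046,0.01,0.31,-0.002,0,0.002,1]],
])

```text
time_s: 6.72
tool_pos: [0.5607, 0.0237, 0.1008]
tool_rot: [-180.0, -0.0, 97.4]
force: [-0.2, 0.0, 0.1]
grip_width: 0.0872
grasp_force: 0.0
```

```bash
python3 - <<'E'
from h import *
o=get_obs();print(o['tool_pos'],o['tool_rot'],o['force'])
print(row([.56,.026,.1],[180,0,97.7]))
E
```

```text
[0.56066022 0.02369634 0.10082275] [-1.79996322e+02 -1.50357990e-03  9.74390079e+01] [-0.22051703  0.0036058   0.09212208]
[0.0079, -0.0012, 0.0027, -0.0, -0.0, -0.0014]
```

Request:
servo_tool([
  [[0.006,0,0.003,0,0,0,0.6],[0.006,0,0.003,0,0,0,0.5],[0.006,0,0.003,0,0,0,0.42],[0.006,0,0.003,0,0,0,0.3],[0.006,0,0.003,0,0,0,0.3],[0.006,0,0.003,0,0,0,0.3],[0.006,0,0.003,0,0,0,0.2],[0.006,0,0.003,0,0,0,0.2],[0.006,0,0.003,0,0,0,0.2],[0.006,0,0.003,0,0,0,0.2],[0.006,0,0.003,0,0,0,0.2],[0.006,0,0.003,0,0,0,0.2]],
], grip_force=25)

```text
time_s: 7.72
tool_pos: [0.5603, 0.0256, 0.0997]
tool_rot: [-180.0, 0.0, 97.5]
force: [-0.2, 0.1, 0.1]
grip_width: 0.0342
grasp_force: 25.0
```

Request:
servo_tool([
  [[0,0,-0.03,0,0,0,0.2],[0,0,-0.08,0,0,0,0.2],[0,0,-0.13,0,0,0,0.2],[0,0,-0.19,0,0,0,0.2],[0,0,-0.25,0,0,0,0.2],[0,0,-0.31,0,0,0,0.2],[0,0,-0.37,0,0,0,0.2],[0,0,-0.43,0,0,0,0.2],[0,0,-0.48,0,0,0,0.2],[0,0,-0.52,0,0,0,0.2],[0,0,-0.54,0,0,0,0.2],[0,0,-0.54,0,0,0,0.2]],
])

```text
time_s: 8.72
tool_pos: [0.5609, 0.0258, 0.2633]
tool_rot: [179.9, 0.0, 97.5]
force: [-0.0, 0.3, -0.5]
grip_width: 0.0338
grasp_force: 25.0
```

```bash
python3 - <<'E'
from h import *
o=get_obs();print(o['tool_pos'],o['tool_rot'],o['force'],o['grip_width'],o['qpos'])
c=cam('side'); cv2.imwrite('pics/s3.png',cv2.resize(c['frame'][60:340,180:460],(600,600))[...,::-1])
# final: tool z 45 deg, outward azimuth -37.7; foot = TCP + z*s ; foot currently at tcp_z0-... s=0.0997-0.015
s=.0847
az=np.radians(-37.7); r=np.array([np.cos(az),np.sin(az),0])
Rm=Rotation.from_euler('xyz',[180,0,52.3],degrees=True)
y=Rm.apply([0,1,0]); print('y',y,r)
for sg in (1,-1):
    T=Rm*Rotation.from_rotvec([sg*np.pi/4,0,0]); z=T.apply([0,0,1]); print(sg,z,T.as_euler('xyz',degrees=True))
    if z@r>0:
        foot=np.array([.4245,-.3275,.119])+r*.0205; tcp=foot-z*s; print('tcp',tcp,np.hypot(*tcp[:2]))
b=([.5,-.2,.25],[180,0,70]); d=([.43,-.33,.25],[180,0,52.3])
print(row(*b)); print(row(*d,b))
E
```

```text
[0.5609258  0.02582913 0.26332398] [1.79861944e+02 3.23706716e-02 9.74510149e+01] [-0.02724882  0.34779752 -0.47915539] 0.033845644266439726 [ 30.22875657   9.51929894 -39.80176605  91.42136238   6.18745541
  81.15092199  -2.67258093]
y [ 7.91223533e-01 -6.11527040e-01  1.22464680e-16] [ 0.79122353 -0.61152704  0.        ]
1 [-0.55947953  0.43241492 -0.70710678] [-135.     0.    52.3]
-1 [ 0.55947953 -0.43241492 -0.70710678] [135.    0.   52.3]
tcp [ 0.39333217 -0.30341076  0.17889194] 0.4967577710420716
[-0.7199, -0.2972, 0.0402, 0.0002, 0.0, 0.1525]
[-0.487, -0.0711, -0.0, 0.0, -0.0, 0.0983]
```

View pics/s3.png

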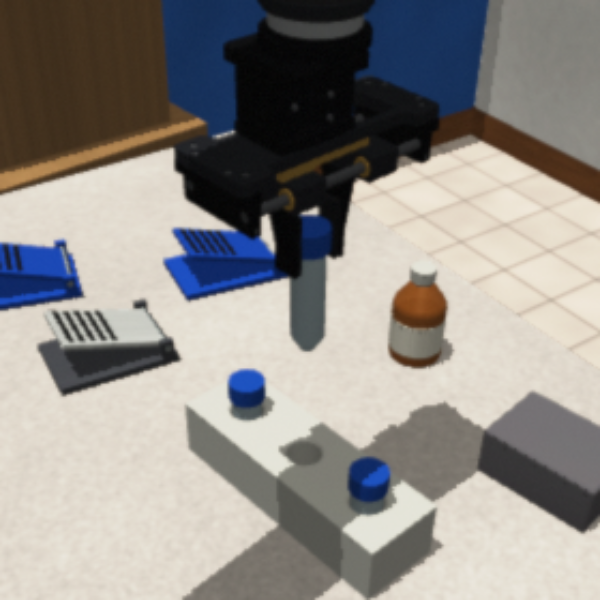

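The tube hangs straight in the gripper, cap at crop (315,235) and foot at (307,345), clear of the empty well (300,452). I carry it towards the pad.

Request:
servo_tool([
  [[-0.1,-0.04,0,0,0,0.02,0.2],[-0.22,-0.09,0,0,0,0.05,0.2],[-0.33,-0.14,0,0,0,0.07,0.2],[-0.44,-0.18,0,0,0,0.095,0.2],[-0.55,-0.23,0,0,0,0.12,0.2],[-0.64,-0.265,0,0,0,0.14,0.2],[-0.72,-0.3,0,0,0,0.153,0.2],[-0.72,-0.3,0,0,0,0.153,0.2]],
])

```text
time_s: 9.43
tool_pos: [0.4957, -0.2074, 0.2599]
tool_rot: [-179.8, 0.2, 69.3]
force: [-0.5, -0.8, -0.1]
grip_width: 0.0341
grasp_force: 25.0
```

Request:
servo_tool([
  [[-0.1,-0.015,0,0,0,0.02,0.2],[-0.2,-0.03,0,0,0,0.04,0.2],[-0.3,-0.045,0,0,0,0.06,0.2],[-0.4,-0.06,0,0,0,0.08,0.2],[-0.487,-0.07,0,0,0,0.098,0.2],[-0.487,-0.07,0,0,0,0.098,0.2],[-0.487,-0.07,0,0,0,0.098,0.2]],
])

```text
time_s: 10.02
tool_pos: [0.4278, -0.3316, 0.2607]
tool_rot: [-179.9, -0.0, 52.1]
force: [0.8, 0.8, -0.6]
grip_width: 0.0338
grasp_force: 25.0
```

```bash
python3 - <<'E'
from h import *
o=get_obs();print(o['tool_pos'],o['tool_rot'],o['force'],o['grip_width'],o['qpos'])
print(row([.393,-.303,.22],[135,0,52.3])); print(row([.393,-.303,.179],[135,0,52.3]))
E
```

```text
[ 0.42784126 -0.33158746  0.2606905 ] [-1.79897086e+02 -1.19555322e-02  5.20593648e+01] [ 0.78326899  0.81577894 -0.59264765] 0.0338463870500337 [ 53.54611139   5.21663656 -19.7873691   94.70431364   1.76884128
  80.49180218  -4.40165133]
[0.0037, -0.1499, 0.1359, -0.2506, 0.0005, -0.0013]
[0.0037, -0.1497, 0.2726, -0.2506, 0.0005, -0.0013]
```

Request:
servo_tool([
  [[0,-0.015,0.01,-0.025,0,0,0.2],[0,-0.03,0.02,-0.05,0,0,0.2],[0,-0.045,0.04,-0.075,0,0,0.2],[0,-0.06,0.05,-0.1,0,0,0.2],[0,-0.075,0.07,-0.125,0,0,0.2],[0,-0.09,0.08,-0.15,0,0,0.2],[0,-0.105,0.1,-0.175,0,0,0.2],[0,-0.12,0.11,-0.2,0,0,0.2],[0.002,-0.135,0.125,-0.225,0,0,0.2],[0.004,-0.15,0.135,-0.25,0,-0.001,0.2],[0.004,-0.15,0.135,-0.25,0,-0.001,0.2],[0.004,-0.15,0.135,-0.25,0,-0.001,0.2]],
])

```text
time_s: 11.02
tool_pos: [0.419, -0.3052, 0.1748]
tool_rot: [149.7, -0.1, 52.9]
force: [0.2, -1.2, 0.6]
grip_width: 0.0341
grasp_force: 25.0
```

```bash
python3 - <<'E'
from h import *
o=get_obs();print(o['tool_pos'],o['tool_rot'],o['force'],o['grip_width'],o['qpos'])
print(row([.393,-.303,.179],[135,0,52.3]))
E
```

```text
[ 0.41899854 -0.30523345  0.17475575] [ 1.49668382e+02 -1.42128984e-01  5.28784570e+01] [ 0.15048808 -1.16838101  0.5974156 ] 0.03409153937050778 [ 43.79823319 -17.1685483  -10.85126493 130.35380895  -1.69966618
  36.26135944  -3.50336449]
[-0.0463, -0.0563, -0.0495, -0.0815, -0.0026, 0.0021]
```

Joint 2 is at its limit, so tilting radially outward is out of reach. I undo the tilt and slant sideways instead.

```bash
python3 - <<'E'
from h import *
s=.0847
d=([.44,-.32,.25],[180,0,52.3]); print('undo',row(*d))
t=np.array([np.cos(np.radians(52.3)),np.sin(np.radians(52.3)),0])
T=Rotation.from_euler('xyz',[180,0,52.3],degrees=True)*Rotation.from_rotvec([0,-np.pi/4,0]); z=T.apply([0,0,1]); e=T.as_euler('xyz',degrees=True); h=z*[1,1,0]; h/=np.linalg.norm(h)
tcp=np.array([.4245,-.3275,.119])+h*.0205-z*s; print(z,e,tcp)
print(row(tcp+[0,0,.03],e,d)); print(row(tcp,e,d))
E
```

```text
undo [0.0036, 0.2005, -0.1733, 0.1685, -0.0016, 0.0029]
[-0.43241492 -0.55947953 -0.70710678] [180.   45.   52.3] [ 0.44858924 -0.29633217  0.17889194]
[0.0799, -0.0256, 0.137, 0.0, -0.25, -0.0]
[0.0799, -0.0256, 0.237, 0.0, -0.25, -0.0]
```

Request:
servo_tool([
  [[0,0.03,-0.06,0.02,0,0,0.2],[0,0.06,-0.12,0.05,0,0,0.2],[0,0.09,-0.15,0.08,0,0,0.2],[0,0.12,-0.17,0.11,0,0,0.2],[0,0.16,-0.173,0.14,0,0,0.2],[0.004,0.2,-0.173,0.168,-0.002,0.003,0.2],[0.004,0.2,-0.173,0.168,-0.002,0.003,0.2],[0.004,0.2,-0.173,0.168,-0.002,0.003,0.2]],
], grip_force=35)

```text
time_s: 11.68
tool_pos: [0.4392, -0.3223, 0.2474]
tool_rot: [-179.8, 0.6, 52.0]
force: [-0.4, -0.6, -1.0]
grip_width: 0.0336
grasp_force: 35.0
```

```bash
python3 - <<'E'
from h import *
o=get_obs();print(o['tool_pos'],o['tool_rot'],o['force'],o['grip_width'],o['qpos'])
print(row([.4486,-.2963,.22],[180,45,52.3]))
E
```

```text
[ 0.43924229 -0.32226685  0.24741499] [-179.83912009    0.55009833   51.95166243] [-0.37032576 -0.57919634 -0.96146713] 0.03358605345660471 [ 45.92119047   5.68242247 -13.73435844  95.56917754   1.91237868
  79.13150225  -6.16411458]
[0.0883, -0.0285, 0.0906, -0.0016, -0.2469, -0.0015]
```

Request:
servo_tool([
  [[0.01,-0.003,0,0,-0.025,0,0.2],[0.02,-0.006,0.01,0,-0.05,0,0.2],[0.03,-0.01,0.02,0,-0.075,0,0.2],[0.035,-0.012,0.03,0,-0.1,0,0.2],[0.045,-0.015,0.04,0,-0.125,0,0.2],[0.055,-0.018,0.05,0,-0.15,0,0.2],[0.065,-0.02,0.06,0,-0.175,0,0.2],[0.07,-0.023,0.07,0,-0.2,0,0.2],[0.08,-0.025,0.08,0,-0.225,0,0.2],[0.088,-0.028,0.09,-0.002,-0.247,-0.001,0.2],[0.088,-0.028,0.09,-0.002,-0.247,-0.001,0.2],[0.088,-0.028,0.09,-0.002,-0.247,-0.001,0.2]],
])

```text
time_s: 12.68
tool_pos: [0.4467, -0.2959, 0.2217]
tool_rot: [179.7, 45.0, 52.1]
force: [0.5, 0.1, 0.4]
grip_width: 0.0337
grasp_force: 35.0
```

```bash
python3 - <<'E'
from h import *
o=get_obs();print(o['tool_pos'],o['tool_rot'],o['force'],o['grip_width'],o['qpos'])
print(row([.4486,-.2963,.179],[180,45,52.3]))
for n in('side','top'):
  c=cam(n); cv2.imwrite(f'pics/{n}4.png',c['frame'][...,::-1])
E
```

```text
[ 0.44674853 -0.29589033  0.22170051] [179.73722053  45.0323303   52.11214177] [0.50502116 0.12276884 0.35661778] 0.03374298054264963 [ 23.03119882  19.39388712 -20.73864404  95.79937056  41.93741002
  96.02769774 -43.10926426]
[0.1026, 0.0053, 0.0987, 0.0007, 0.0002, -0.0007]
```

View pics/side4.png

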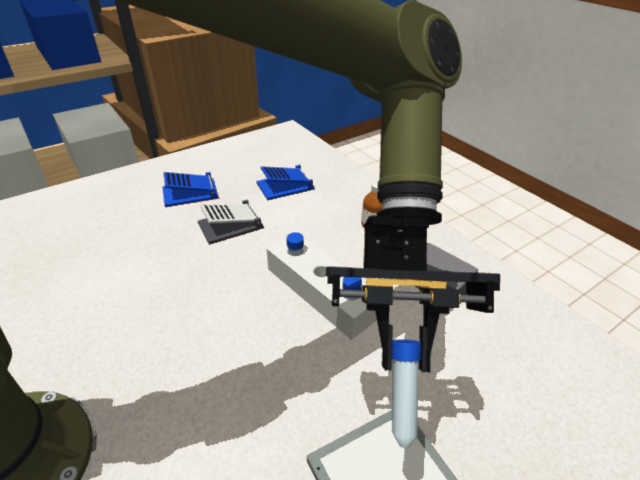

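The side view shows the tube held in the fingers, cap at (406,350) and foot at (404,445), over the light pad, slanted with the tool. Short tubes and pedal are unchanged. I lower it the last 4 cm.

Request:
servo_tool([
  [[0.02,0.001,0.02,0,0,0,0.2],[0.04,0.002,0.04,0,0,0,0.2],[0.06,0.003,0.06,0,0,0,0.2],[0.08,0.004,0.08,0,0,0,0.2],[0.095,0.005,0.092,0,0,0,0.2],[0.102,0.005,0.099,0,0,0,0.2],[0.102,0.005,0.099,0,0,0,0.2],[0.102,0.005,0.099,0,0,0,0.2],[0.102,0.005,0.099,0,0,0,0.2],[0.102,0.005,0.099,0,0,0,0.2],[0.102,0.005,0.099,0,0,0,0.2],[0.102,0.005,0.099,0,0,0,0.2]],
])

```text
time_s: 13.78
tool_pos: [0.4488, -0.2983, 0.1799]
tool_rot: [179.5, 45.1, 51.8]
force: [-0.2, -0.1, -0.4]
grip_width: 0.034
grasp_force: 35.0
```

```bash
python3 - <<'E'
from h import *
o=get_obs();print(o['time_s'],o['tool_pos'],o['tool_rot'],o['force'],o['grip_width'],np.abs(o['joint_velocities']).max())
R=Rotation.from_euler('xyz',o['tool_rot'],degrees=True); z=R.apply([0,0,1]); f=o['tool_pos']+z*.0847; print('foot exp',f,'centre',f-z*.058)
c=cam('side'); P=pts(c); m=(abs(P[...,0]-.43)<.06)&(abs(P[...,1]+.33)<.06)&(P[...,2]>.10)&(P[...,2]<.17); 
q=P[m]; print(len(q)); t=(q-o['tool_pos'])@z; d=q-o['tool_pos']-np.outer(t,z); k=np.linalg.norm(d,axis=1)<.03; print('extent along tool',np.percentile(t[k],[1,50,99,100]),)
for a,b in((.02,.03),(.06,.07)):
  s=k&(t>a)&(t<b); print((R.inv().apply(d[s])).mean(0))
p=R.inv().apply
def px(X): 
  v=c['R'].T@(X-c['o']); return v[:2]/v[2]*c['fx']+[c['cx'],c['cy']]
print('foot px',px(f),'cap top px',px(f-z*.116))
cv2.imwrite('pics/s5.png',c['frame'][...,::-1])
E
```

```text
13.7833 [ 0.44884371 -0.29826689  0.17992048] [179.53749115  45.09867349  51.75073054] [-0.22362748 -0.14903803 -0.38641939] 0.03395914934237822 0.16602364044580253
foot exp [ 0.41223992 -0.3458042   0.12013372] centre [ 0.43730509 -0.31325209  0.16107388]
1174
extent along tool [0.02133855 0.05087592 0.08241079 0.0845417 ]
[-8.55364542e-03 -1.01819521e-03 -1.48865523e-17]
[-9.39779723e-03  4.71806499e-04 -3.65515001e-17]
foot px [399.94107244 463.2504659 ] cap top px [402.44055253 362.96973695]
```

View pics/s5.png

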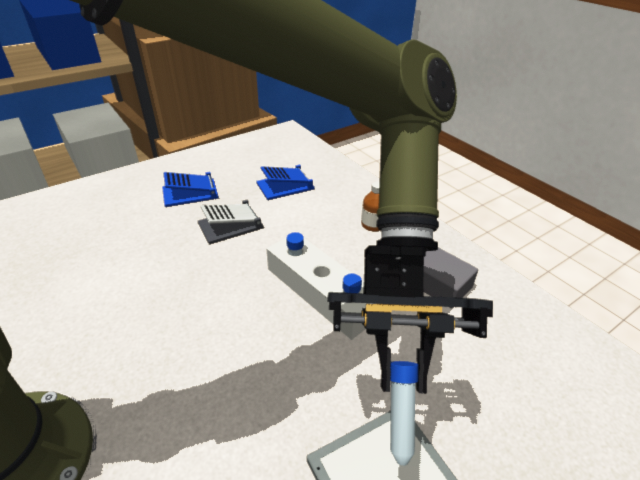

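The side view shows the tube with its cap at (403,372) and its foot at (402,463), over the pad, slanted 45°. Its foot is 101 mm above the pad and it hasn't slipped. Everything else is in place, so I hand in.

```bash
python3 -c "
from h import *
print(env.sign_off())"
```

```text
the job is handed in; nothing more can be done
None
```

The job is handed in at about 13.8 s: the pedal was pressed to its stop and came back up, and the tall tube is held still, cap up, at 45° over the middle of the light pad with its foot about 10 cm above it.

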